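Put the bench magnifier's swing drive in gear and bring its lens over the coin

ROBOT

A 6-joint arm with a two-finger parallel gripper is mounted at the origin on the work surface. World frame = base frame: x ahead of the robot, y to its left, z up, the work surface at z = 0. Lengths are in m, angles in rad, forces in N, time in s.
With the tool pointing down it reaches from about 0.275 to 0.825 m from the base axis. Payload 4.9 kg.
Tool frame: the origin (TCP) lies at the very end of the fingers, on their centre line; the grasp point (between the pads) lies 19 mm behind it; z points along the fingers, x is the direction in which the jaws open and shut, and the axes are right-handed (so a half turn about z gives the same grasp; the last joint's range is limited). The gripper opens to 85 mm and grips with 20 to 120 N. Pads are 22 mm wide; open, the fingers measure 114 mm over their backs; the gripper's body (76 mm by 85 mm) begins 54 mm behind the grasp point. The pads swing forward as they close: fully open they stand 13 mm farther back than shut.
Start: joints at [1.033, 0.326, -0.193, 1.052, 0, 1.437], TCP at [0.216, 0.506, 0.231] pointing down, gripper open.
Joint ranges: [-2.65, 2.65], [-0.97, 1.79], [-1.3, 1.35], [-1.93, 2.1], [-1.47, 1.37], [-3.14, 3.14]. Speed limits (rad/s): [2.57, 2.57, 3.14, 3.14, 3.14, 3.14].

INTERFACE

Orientations are given as a rotation vector (axis times angle).
In Python, from station import r gives the robot as it stands.
- The arm moves only by the tool drive_tool, never from a script. Its argument "increments" is a list of rows, each an object of numbers: "hand": the opening, from -1 (shut) to 1 (fully open); "dx", "dy", "dz": the shift along the tool's x, y, z each as a share of 0.25 m, from -1 to 1; "roll": the turn about the tool's z as a share of pi/2 rad, from -1 to 1. In form: [{"hand": .., "dx": .., "dy": .., "dz": .., "roll": ..}, ...]. A call has 1 to 20 rows; each row shifts and turns the commanded pose from where the row before left it, along the tool's axes as they then stand; what a row does not reach is not made up. A row lasts 1/10 s, in which the tool goes at most 50 mm and 8.59 degrees, less where a joint would pass 70% of its speed; a pose out of reach is approached as far as the arm can. A call with a number of a shift or a turn outside -1 to 1 is refused whole. A call with a gripper value outside its range is refused whole. The fingers move at their own pace and stop on an object; "newtons" is the grip in N (left out, the last holds). Time passes only in rows, so rows that do not move let the fingers close. It gives the time, the measured TCP pose, the force and the opening at its end, in the units of the state.
- r.read_state(): the state, without advancing time (a new reading comes with each control period).
- r.read_camera(name): name is "scene" or "top" or "wrist"; returns the picture (400x640x3 uint8, blue, green, red); there is no depth.
- r.camera_params(name): a dict with "K" (3x3 intrinsics, pixels), "R" (3x3) and "t" (3): a world point X has camera coordinates R X + t; the wrist camera has in their place "tool_from_camera" (4x4, takes a point from camera to tool coordinates, whose origin is the TCP and whose axes are the tool frame's). Camera axes: x right, y down, z forward; pixel columns grow to the right and rows downward; lengths in m; the calibration is good to about 2 mm. A picture is of the moment at which its call begins: read the wrist's pose just before it. camera_params takes no time and is no camera call.
- r.close_job(): hands the job in, once; it reports no verdict.
The state is a dict: "clock": time; "q": joint angles; "qd": joint speeds; "joint_torque": joint torques, N m; "position": TCP position; "orientation": TCP orientation; "force": force on the tool from outside, world axes, zero at the start; "wrist_torque": the same for the moment, N m; "finger_gap": finger opening in m.
Only numpy, scipy, OpenCV 4.12 (cv2) and the standard library are available. Lean on these libraries where they do the work, as an engineer would, in place of code of your own. Each camera call takes 0.05 s, during which the arm holds its last target.

TASK

The bench magnifier's turning knob stands lifted out of gear. Ease the knob down, rocking it gently to and fro until its teeth drop into mesh and it is fully home - never force the teeth - then, with it in gear, turn the knob to swing the lens until it is centred over the coin on the stage, and let go with the knob left home. Move the lens only by the knob and leave everything else on the table alone.

Things in the scene. Friction and masses are not known exactly. Their poses are not given: they have to be found in the camera images.
- machine: Bench magnifier on a round dark steel base 124 mm across, 20 mm high, fixed to the table. Origin on the table on its upright axis. On this one axis turn, from below upward, the coin stage, the lens arm with its toothed steel crown (tooth tops 115 mm above the table) and the knob with its toothed ring.
- knob_grip (a point): Centre of the black bar of the turning knob, on the upright axis, 173 mm above the table when out of gear. The bar is 56 mm long (its x axis), 14 mm thick (its y axis), 30 mm high; pinch it across its thickness from above. It slides 14 mm straight down to full mesh and stays at whatever height it is left: about 1.5 N pushes it down, 4 N pulls it up. Out of gear it turns freely both ways.
- plunger (a joint): How far the knob's toothed ring has been slid down, m: 0 out of gear, 0.006 teeth tip on tip, 0.014 fully home. A spring between the knob's bar and the ring lets the bar sink 4 mm further than the ring while the teeth are blocked (2 N at first, 8 N at the end), after which it is solid and the teeth take all the force.
- dogring: Brass-bodied ring under the knob bar, 50 mm across, three teeth 7.5 mm wide and 9 mm long pointing down; turns and slides with the knob. Origin on the upright axis, at table level when out of gear. It meshes at six knob positions a sixth of a turn apart, which differ every time and cannot be had from these poses; free play in mesh about 0.08 rad either way.
- lens_arm: Arm that carries the lens, with the crown of six steel teeth round its hub (50 mm across) that belongs to the knob's drive. Its origin is on the upright axis at table level; the arm points along its own -y at 82 to 95 mm height. A brake of about 0.12 N m holds it where it is left; in gear it turns one to one with the knob.
- lens_center (a point): Centre of the round lens, glass 72 mm across in a dark steel rim 88 mm across, 130 mm from the upright axis, 87 mm above the table.
- coin_center (a point): Centre of the top of the silver-coloured coin (32 mm across) on a cork pad on the round coin stage (60 mm across), 130 mm from the same upright axis, 35 mm above the table. The stage stays where it is. It lies 0.5 to 1.2 rad counter-clockwise (from above) of the lens at the start.
- coin_stage: Low stage arm with the round stand for the coin, 35 mm high; origin on the upright axis at table level.
- cash_box: Dark japanned steel cash box, 154 x 204 x 85 mm, brass latch on its front and brass handle on top; origin under its centre. Bystander.
- pin_dish: White porcelain pin dish 90 mm across, 22 mm high; origin under its centre. Bystander.
- pry_tool: Flat steel pry tool with a wooden handle, 190 mm long; origin near its middle, underside. Bystander.
- magnet: Nickel-plated horseshoe test magnet, 40 x 57 x 12 mm; origin on its underside. Bystander.
- bulb: Frosted bulb, 60 mm across, 98 mm high, standing on its cap; origin under the cap. Bystander.
- socket: Brass bayonet socket, 40 mm across, 45 mm high; origin under its centre. Bystander.
- capsules: Stack of three clear coin capsules, 42 mm across, 27 mm high; origin under its centre. Bystander.
Things that resemble listed ones, but are neither listed nor needed, are in the scene too. What is shaped like the machine but green or pink is not meant.

How it is judged:
By the outcome, as a careful person would: the job done as asked, in the order asked, and still so for the second after the job is handed in, with the robot touching nothing.
It also fails if it takes over 54 s, if anything falls off the work surface, if the arm or the gripper's body presses on something with over 40 N, if the wrist force passes 120 N, or if a joint passes its speed limit or range.

## Working session

There is one attempt and no reset: what is moved stays moved. The work goes in short steps, Python scripts to look and compute and a tool call to move; the robot and the scene stay as the last step left them, time stands still between calls to the robot, and variables do not carry over. Pictures are saved under pics/ and viewed, and the job is handed in when it is done.

Besides the shell and the picture viewer there is one more tool, called after ">>>" as name(argument=value, ...) on one line, values as JSON. drive_tool: Moves the arm, as the interface text tells. Its arguments: {"type":"object","properties":{"increments":{"type":"array"},"newtons":{"type":"number"}},"required":["increments"]}

```bash
mkdir -p pics; python3 - <<'E'
from station import r
import cv2,numpy as np
s=r.read_state(); print(s['clock'],s['position'],s['orientation'],s['finger_gap'],s['force'])
for n in ['scene','top','wrist']:
    im=r.read_camera(n); cv2.imwrite(f'pics/{n}0.png',im)
    p=r.camera_params(n); print(n,{k:np.round(v,4).tolist() for k,v in p.items()})
E
```

```text
0.0 [0.21577723 0.50527416 0.23050011] [ 2.62110605e+00  1.73051530e+00 -2.44179390e-03] 0.08555931435491632 [ 0.73773749 -0.56724158 -0.62316503]
scene {'K': [[463.3603, 0.0, 317.5677], [0.0, 463.3603, 201.5612], [0.0, 0.0, 1.0]], 'R': [[-0.3468, 0.9379, 0.0128], [0.6918, 0.265, -0.6717], [-0.6333, -0.224, -0.7407]], 't': [0.1893, -0.3057, 1.6815]}
top {'K': [[400.5702, 0.0, 315.7409], [0.0, 400.5702, 200.1759], [0.0, 0.0, 1.0]], 'R': [[-0.0012, -1.0, 0.0011], [-0.978, 0.0009, -0.2088], [0.2088, -0.0014, -0.978]], 't': [0.0184, 0.5894, 1.0174]}
wrist {'K': [[311.2155, 0.0, 314.053], [0.0, 311.2155, 202.668], [0.0, 0.0, 1.0]], 'tool_from_camera': [[1.0, 0.0005, -0.001, 0.0004], [-0.0002, 0.9649, 0.2627, -0.0668], [0.0011, -0.2627, 0.9649, -0.1418], [0.0, 0.0, 0.0, 1.0]]}
```

View pics/scene0.png

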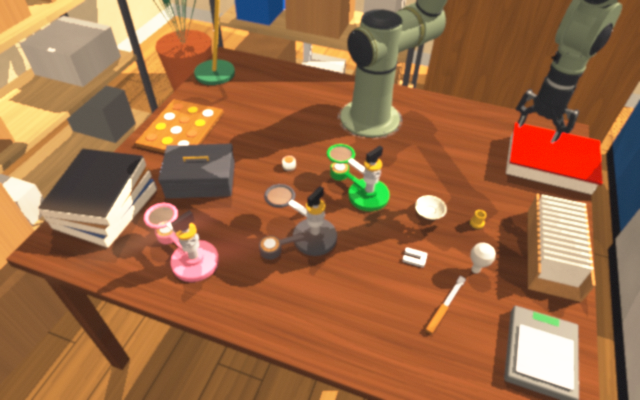

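View pics/top0.png

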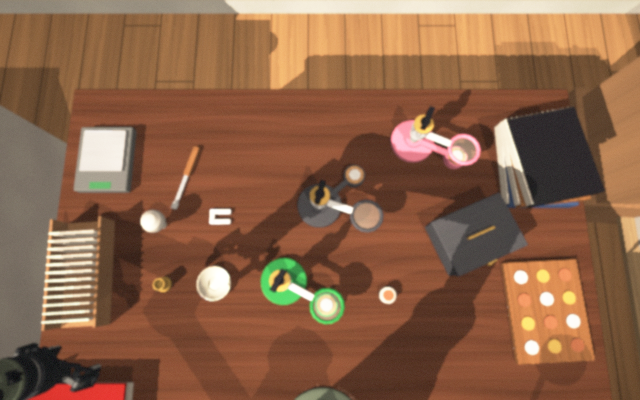

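View pics/wrist0.png

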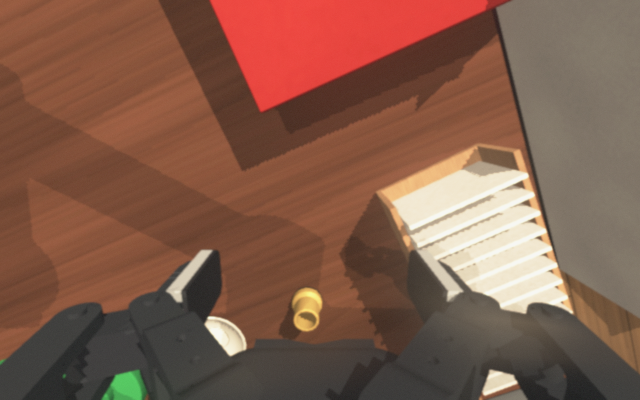

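Three machine-shaped things in the top view: green (283,281), pink (412,140) and dark steel (320,205). The dark one fits the description, since green and pink are excluded. I'll confirm it in a crop.

```bash
cat > h.py <<'E'
import numpy as np,cv2
from station import r
def ray(n,u,v,z,pose=None):
    p=r.camera_params(n);K=p['K']
    d=np.linalg.inv(K)@np.array([u,v,1.])
    if n=='wrist':
        T=np.array(p['tool_from_camera']);pos,ori=pose
        Rt=cv2.Rodrigues(np.array(ori,float))[0]
        o=Rt@T[:3,3]+pos; d=Rt@T[:3,:3]@d
    else:
        R=np.array(p['R']);o=-R.T@np.array(p['t']);d=R.T@d
    return o+d*(z-o[2])/d[2]
def proj(n,X):
    p=r.camera_params(n);x=np.array(p['K'])@(np.array(p['R'])@X+np.array(p['t']));return x[:2]/x[2]
E
python3 - <<'E'
from h import *
t=cv2.imread('pics/top0.png');s=cv2.imread('pics/scene0.png')
a=cv2.resize(t[150:240,280:400],None,fx=6,fy=6,interpolation=cv2.INTER_CUBIC)
b=cv2.resize(s[170:270,250:350],None,fx=6,fy=6,interpolation=cv2.INTER_CUBIC)
cv2.imwrite('pics/tc.png',a);cv2.imwrite('pics/sc.png',b)
print(ray('top',320,205,0.02),ray('top',321,188,.188),ray('scene',316,195,.188),ray('top',367,216,.087),ray('top',354,174,.035))
E
```

```text
[0.58463053 0.00579438 0.02      ] [0.5923017  0.00531779 0.188     ] [0.59610442 0.01179682 0.188     ] [ 0.54176758 -0.11596532  0.087     ] [ 0.67017879 -0.0896594   0.035     ]
```

View pics/tc.png

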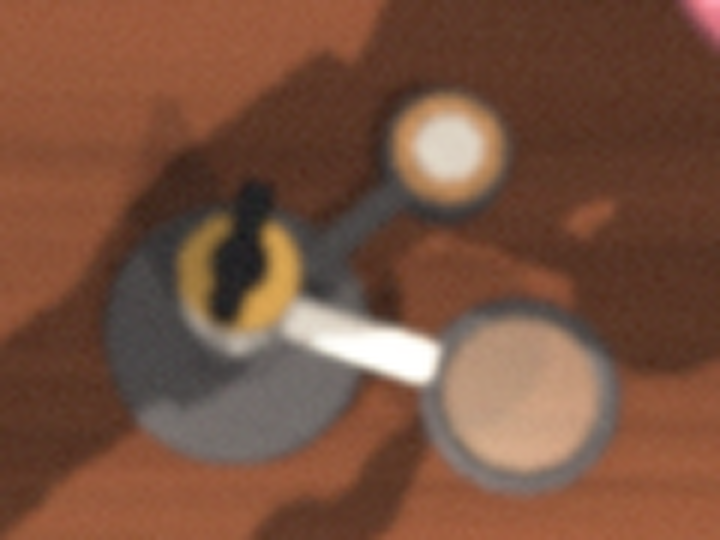

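View pics/sc.png

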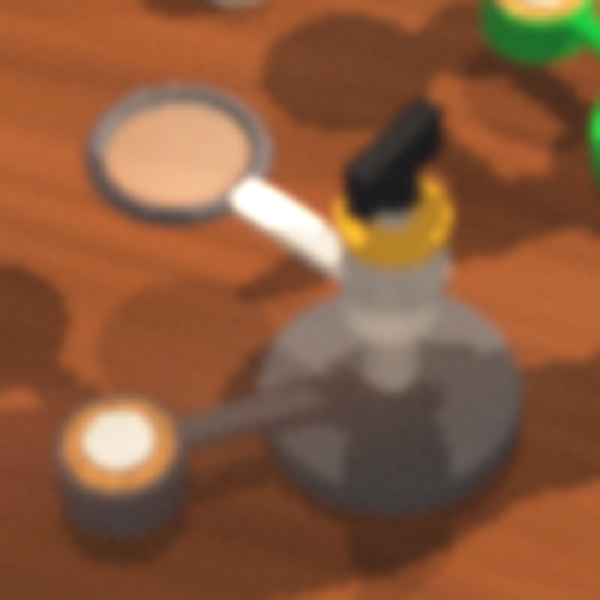

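The crop confirms the dark steel machine: knob bar at about (320,191), lens (366.6,215), coin (354.7,174.5). Next, the geometry.

```bash
cat >> h.py <<'E'
def c2p(x,y): return 280+(x+.5)/6-.5,150+(y+.5)/6-.5
def s2p(x,y): return 250+(x+.5)/6-.5,170+(y+.5)/6-.5
def RT(): 
    s=r.read_state();return s,cv2.Rodrigues(np.array(s['orientation'],float))[0]
E
python3 - <<'E'
from h import *
coin=ray('top',*c2p(448,147),.035);lens=ray('top',*c2p(522,392),.087);base=ray('top',*c2p(240,332),.02)
coin2=ray('scene',*s2p(118,440),.035);lens2=ray('scene',*s2p(178,153),.087);base2=ray('scene',*s2p(391,402),.02)
e=[ray('top',*c2p(258,190),.185),ray('top',*c2p(230,310),.185)]
e2=[ray('scene',*s2p(355,180),.185),ray('scene',*s2p(428,110),.185)]
for n,x in dict(coin=coin,coin2=coin2,lens=lens,lens2=lens2,base=base,base2=base2,e0=e[0],e1=e[1],f0=e2[0],f1=e2[1]).items(): print(n,x.round(4))
for b,c,l in((base,coin,lens),(base2,coin2,lens2)):
    c=c-b;l=l-b;print(np.hypot(*c[:2]),np.hypot(*l[:2]),np.arctan2(c[1],c[0]),np.arctan2(l[1],l[0]))
for a in(e,e2):
    d=a[0]-a[1];print('bar ang',np.arctan2(d[1],d[0]),(a[0]+a[1])/2)
s,R=RT();print(R.round(3),s['q'])
print('delta tool to (.587,.003,.32)',R.T@(np.array([.587,.003,.32])-s['position']))
E
```

```text
coin [ 0.6699 -0.0904  0.035 ]
coin2 [ 0.6726 -0.0926  0.035 ]
lens [ 0.5446 -0.115   0.087 ]
lens2 [ 0.5446 -0.1161  0.087 ]
base [0.5849 0.007  0.02  ]
base2 [0.5977 0.0106 0.02  ]
e0 [0.6097 0.0014 0.185 ]
e1 [0.5606 0.0127 0.185 ]
f0 [ 6.146e-01 -6.000e-04  1.850e-01]
f1 [0.5658 0.0139 0.185 ]
0.12925288663819648 0.12838223229126483 -0.8524493354107483 -1.8895418229438614
0.1275156564924188 0.13738075870112418 -0.9428118193670488 -1.967893845149003
bar ang -0.22672420958170958 [0.58516705 0.00706876 0.185     ]
bar ang -0.28929334942894464 [0.59019474 0.00668175 0.185     ]
[[ 0.393  0.92  -0.001]
 [ 0.92  -0.393 -0.001]
 [-0.001 -0.    -1.   ]] [ 1.03280513e+00  3.26818577e-01 -1.93277128e-01  1.05200727e+00
  8.46798439e-06  1.43660799e+00]
delta tool to (.587,.003,.32) [-0.31630841  0.53866969 -0.08900304]
```

>>> drive_tool(increments=[{"hand": 1,"dx": 0,"dy": 0,"dz": -0.178,"roll": 0},{"hand": 1,"dx": 0,"dy": 0,"dz": -0.178,"roll": 0},{"hand": 1,"dx": -0.0843,"dy": 0.1437,"dz": 0,"roll": 0},{"hand": 1,"dx": -0.0843,"dy": 0.1437,"dz": 0,"roll": 0},{"hand": 1,"dx": -0.0843,"dy": 0.1437,"dz": 0,"roll": 0},{"hand": 1,"dx": -0.0843,"dy": 0.1437,"dz": 0,"roll": 0},{"hand": 1,"dx": -0.0843,"dy": 0.1437,"dz": 0,"roll": 0},{"hand": 1,"dx": -0.0843,"dy": 0.1437,"dz": 0,"roll": 0},{"hand": 1,"dx": -0.0843,"dy": 0.1437,"dz": 0,"roll": 0},{"hand": 1,"dx": -0.0843,"dy": 0.1437,"dz": 0,"roll": 0},{"hand": 1,"dx": -0.0843,"dy": 0.1437,"dz": 0,"roll": 0},{"hand": 1,"dx": -0.0843,"dy": 0.1437,"dz": 0,"roll": 0},{"hand": 1,"dx": -0.0843,"dy": 0.1437,"dz": 0,"roll": 0},{"hand": 1,"dx": -0.0843,"dy": 0.1437,"dz": 0,"roll": 0},{"hand": 1,"dx": -0.0843,"dy": 0.1437,"dz": 0,"roll": 0},{"hand": 1,"dx": -0.0843,"dy": 0.1437,"dz": 0,"roll": 0},{"hand": 1,"dx": -0.0843,"dy": 0.1437,"dz": 0,"roll": 0},{"hand": 1,"dx": 0,"dy": 0,"dz": 0,"roll": -0.09},{"hand": 1,"dx": 0,"dy": 0,"dz": 0,"roll": 0}])

```text
clock: 2.05
position: [0.5876, 0.0022, 0.3193]
orientation: [-2.494, -1.908, 0.002]
force: [-0.4, -0.5, -0.3]
finger_gap: 0.0854
```

```bash
python3 - <<'E'
from h import *
s,R=RT();print(s['clock'],s['position'],R.round(3),s['q'])
im=r.read_camera('wrist');cv2.imwrite('pics/w1.png',im)
p=r.camera_params('wrist');T=np.linalg.inv(np.array(p['tool_from_camera']))
for z in(.185,.02):
  X=R.T@(np.array([.587,.007,z])-s['position']);c=T[:3,:3]@X+T[:3,3];u=p['K']@c;print(u[:2]/u[2])
E
```

```text
2.05 [0.58756611 0.0021944  0.31928996] [[ 0.262  0.965 -0.002]
 [ 0.965 -0.262  0.   ]
 [-0.    -0.002 -1.   ]] [-1.21922549e-01  3.61293982e-01  8.18719248e-02  1.29311127e+00
  1.26197976e-04  1.42727673e-01]
[318.86480914 192.10545638]
[317.28982194 165.65093717]
```

View pics/w1.png

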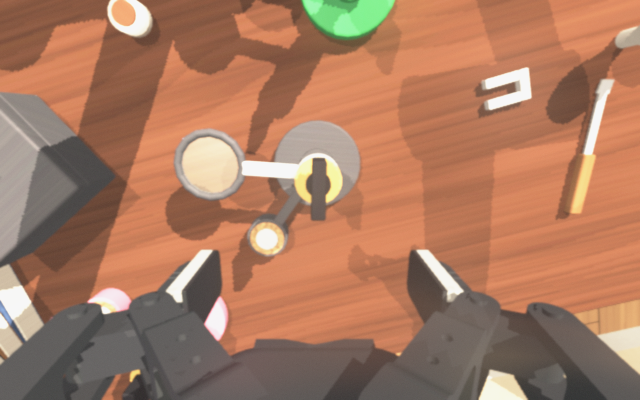

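The wrist view shows the knob bar at about (319,188), nearly parallel to the jaws' normal, with the lens at (210,164) and the coin at (267,238). Zooming in to refine.

```bash
python3 - <<'E'
from h import *
im=cv2.imread('pics/w1.png');c=im[115:265,165:365]
cv2.imwrite('pics/w1c.png',cv2.resize(c,None,fx=4,fy=4,interpolation=cv2.INTER_CUBIC))
g=im.max(2)
m=((g<75)).astype(np.uint8);m[:150]=0;m[225:]=0;m[:,:303]=0;m[:,335:]=0
n,l,st,ce=cv2.connectedComponentsWithStats(m);i=1+st[1:,4].argmax();print(st[i],ce[i],cv2.minAreaRect(np.argwhere(l==i)[:,::-1].astype(np.float32)))
E
```

```text
Traceback (most recent call last):
ValueError: attempt to get argmax of an empty sequence
```

View pics/w1c.png

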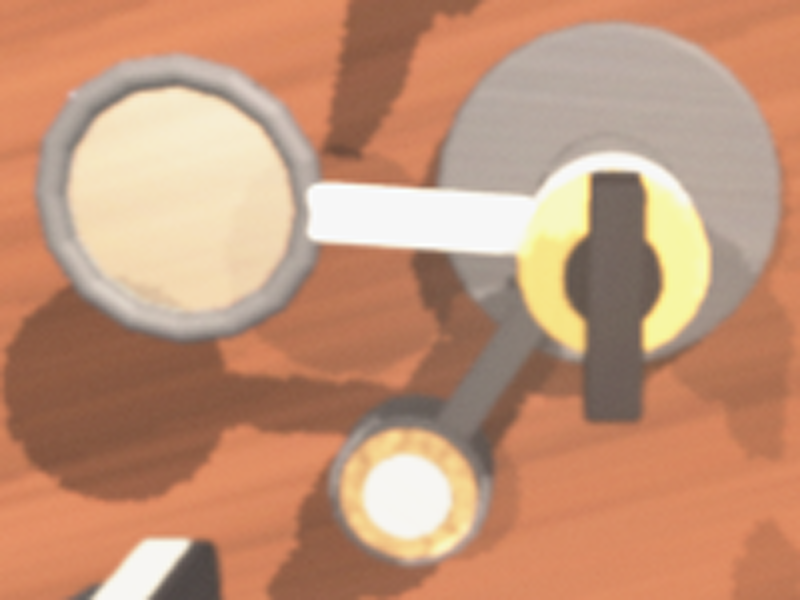

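```bash
python3 - <<'E'
from h import *
from scipy.optimize import least_squares
s,R=RT();P=(s['position'],s['orientation'])
q=lambda x,y:(165+(x+.5)/4-.5,115+(y+.5)/4-.5)
w=lambda x,y,z:ray('wrist',*q(x,y),z,P)
a,b=w(617,174,.188),w(612,418,.188)
d=a-b;print('bar',a,b,(a+b)/2,np.hypot(*d[:2]),np.arctan2(d[1],d[0]))
base,lens,coin,ring=w(610,192,.02),w(180,198,.087),w(407,495,.035),w(615,257,.145)
print(base,lens,coin,ring)
lensm=(lens+np.array([.5446,-.115,.087])+np.array([.5446,-.1161,.087]))/3
coinm=(coin+np.array([.6699,-.0904,.035])+np.array([.6726,-.0926,.035]))/3
print('r',np.hypot(*(lens-base)[:2]),np.hypot(*(coin-base)[:2]))
c0=np.array([.587,.006])
for l,c in((lens,coin),(lensm,coinm)):
  f=lambda x:[np.hypot(*(l[:2]-x))-.13,np.hypot(*(c[:2]-x))-.13]
  x=least_squares(f,c0).x
  u=c[:2]-x;v=l[:2]-x;print('axis',x,np.arctan2(u[1],u[0]),np.arctan2(v[1],v[0]),np.arctan2(u[1],u[0])-np.arctan2(v[1],v[0]))
m=((a+b)/2);t=R.T@(np.array([*m[:2],.16])-s['position']);print('tool delta',t, 'yaw',np.arctan2(R[1,0],R[0,0]))
E
```

```text
bar [0.55647332 0.01587215 0.188     ] [6.10442573e-01 2.25745713e-04 1.88000000e-01] [0.58345795 0.00804895 0.188     ] 0.05619154558582052 2.8594151549177895
[0.58247383 0.00872127 0.02      ] [ 0.54117809 -0.11506376  0.087     ] [ 0.66824215 -0.09152518  0.035     ] [0.58221593 0.00905501 0.145     ]
r 0.13049165397126158 0.13193011406169333
axis [0.58416246 0.00762424] -0.8674587159724199 -1.9077874615468071 1.0403287455743873
axis [0.58596331 0.00746734] -0.865395555600429 -1.903874371519735 1.038478815919306
tool delta [ 0.00388951 -0.00463659  0.15961708] yaw 1.3049447562391567
```

>>> drive_tool(increments=[{"hand": 1,"dx": 0.015,"dy": -0.015,"dz": 0,"roll": 0.01},{"hand": 1,"dz": 0.15},{"hand": 1,"dz": 0.15},{"hand": 1,"dz": 0.15},{"hand": 1,"dz": 0.1},{"hand": 1,"dz": 0.08},{"hand": 1},{"hand": 1}], newtons=25)

```text
validation failed for argument at $.in...
```

```bash
python3 - <<'E'
from h import *
s,R=RT();print(s['clock'],s['position'],s['force'],np.arctan2(R[1,0],R[0,0]),R[:,2])
im=r.read_camera('wrist');cv2.imwrite('pics/w2.png',im)
E
```

```text
2.1 [0.5871463  0.00301768 0.3196099 ] [0.19369524 0.78309935 0.91403524] 1.3049447562391567 [-1.48201968e-03  3.77295386e-04 -9.99998831e-01]
```

View pics/w2.png

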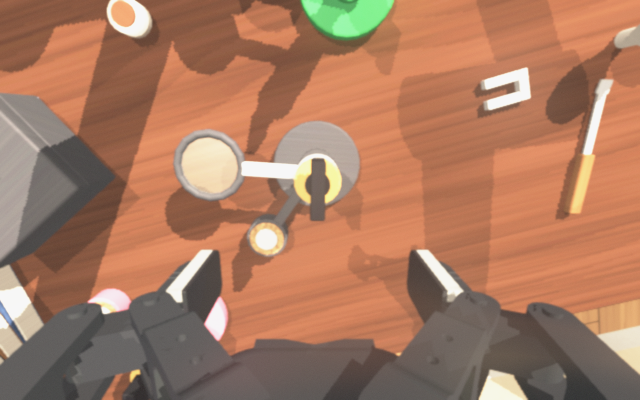

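The move was refused: every row needs all five keys. The picture is unchanged (same knob position, 319,188). Reissuing it with full rows.

>>> drive_tool(increments=[{"hand": 1,"dx": 0.014,"dy": -0.014,"dz": 0,"roll": 0.01},{"hand": 1,"dx": 0,"dy": 0,"dz": 0.15,"roll": 0},{"hand": 1,"dx": 0,"dy": 0,"dz": 0.15,"roll": 0},{"hand": 1,"dx": 0,"dy": 0,"dz": 0.15,"roll": 0},{"hand": 1,"dx": 0,"dy": 0,"dz": 0.1,"roll": 0},{"hand": 1,"dx": 0,"dy": 0,"dz": 0.08,"roll": 0},{"hand": 1,"dx": 0,"dy": 0,"dz": 0,"roll": 0},{"hand": 1,"dx": 0,"dy": 0,"dz": 0,"roll": 0}], newtons=25)

```text
clock: 2.95
position: [0.5847, 0.0085, 0.1634]
orientation: [-2.508, -1.892, -0.0]
force: [0.3, 0.2, 1.0]
finger_gap: 0.0855
```

```bash
python3 - <<'E'
from h import *
s,R=RT();print(s['clock'],s['position'],s['force'],np.arctan2(R[1,0],R[0,0]),R[:,2])
im=r.read_camera('wrist');cv2.imwrite('pics/w3.png',im)
s,R=RT();print(s['clock'],s['position'],s['force'])
E
```

```text
2.95 [0.5847217  0.0084822  0.16344835] [0.29142407 0.22163374 1.04073968] 1.2928646971567932 [ 1.67206818e-05  3.01504713e-05 -9.99999999e-01]
3.0 [0.58549427 0.00823997 0.16420682] [-0.54499441 -0.28484137  0.65888811]
```

View pics/w3.png

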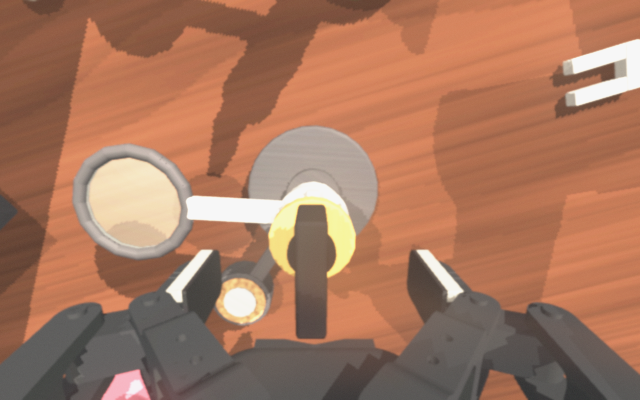

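The bar (311,270) sits between the fingers, parallel to the pads. Measuring the lateral offset.

```bash
python3 - <<'E'
from h import *
im=cv2.imread('pics/w3.png').max(2).astype(int)
for v in (215,230,300,320,330): print(v,im[v,288:336:2])
p=r.camera_params('wrist');T=np.array(p['tool_from_camera']);Ki=np.linalg.inv(p['K'])
# top face z .188, tcp .164 -> tool z=-.024
for u,v in((297.5,206),(326,206),(297,338),(326,338),(311.5,206),(311.5,338)):
  d=T[:3,:3]@Ki@np.array([u,v,1]);o=T[:3,3];print((o+d*(-.024-o[2])/d[2]).round(4))
E
```

```text
215 [247 247 247 247 226 114 118 117 120 119 120 120 120 120 120 122 120 122
 122 216 247 247 247 247]
230 [247 246 246 182 118 125 123 125 125 125 124 127 125 124 126 126 125 127
 126 129 245 247 247 247]
300 [211 209 208 175  97  93  98  98  99 101 100 100 101 103 104 103 103 104
 107 128 206 213 214 213]
320 [216 215 216 202 104  82  85  87  88  86  88  88  87  87  88  87  88  90
  91 148 213 215 216 216]
330 [211 211 211 203 108  80  87  86  86  85  85  87  86  87  86  86  88  89
  91 147 213 217 216 217]
[-0.0062 -0.0333 -0.024 ]
[ 0.005  -0.0333 -0.024 ]
[-0.0073  0.0277 -0.024 ]
[ 0.0056  0.0277 -0.024 ]
[-0.0007 -0.0333 -0.024 ]
[-0.0008  0.0277 -0.024 ]
```

>>> drive_tool(increments=[{"hand": 1,"dx": -0.003,"dy": -0.006,"dz": 0.012,"roll": 0},{"hand": -1,"dx": 0,"dy": 0,"dz": 0,"roll": 0},{"hand": -1,"dx": 0,"dy": 0,"dz": 0,"roll": 0},{"hand": -1,"dx": 0,"dy": 0,"dz": 0,"roll": 0},{"hand": -1,"dx": 0,"dy": 0,"dz": 0,"roll": 0},{"hand": -1,"dx": 0,"dy": 0,"dz": 0,"roll": 0},{"hand": -1,"dx": 0,"dy": 0,"dz": 0,"roll": 0},{"hand": -1,"dx": 0,"dy": 0,"dz": 0,"roll": 0},{"hand": -1,"dx": 0,"dy": 0,"dz": 0,"roll": 0}], newtons=30)

```text
clock: 3.9
position: [0.5834, 0.0073, 0.1598]
orientation: [2.508, 1.892, 0.0]
force: [0.6, 1.0, -0.7]
finger_gap: 0.0133
```

```bash
python3 - <<'E'
from h import *
s,R=RT();print(s['clock'],s['position'],s['force'],s['wrist_torque'],s['finger_gap'],np.arctan2(R[1,0],R[0,0]),R[:,2])
im=r.read_camera('wrist');cv2.imwrite('pics/w4.png',im)
E
```

```text
3.9 [0.58337385 0.00732929 0.15983968] [ 0.64258235  0.98118511 -0.71444263] [ 0.02266903 -0.01917136 -0.00022737] 0.01333774117819963 1.2926324631345607 [ 1.19029694e-04 -3.76159159e-06 -9.99999993e-01]
```

View pics/w4.png

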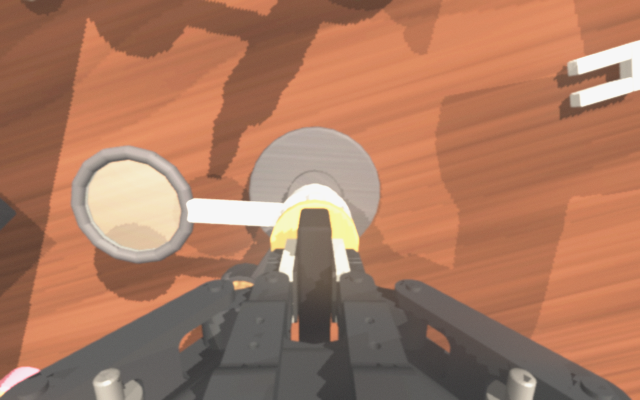

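Gripped with a 13.3 mm gap and low side force; the bar is centred at (314,270). Now lowering towards tip contact.

>>> drive_tool(increments=[{"hand": -1,"dx": 0,"dy": 0,"dz": 0.006,"roll": 0},{"hand": -1,"dx": 0,"dy": 0,"dz": 0.006,"roll": 0},{"hand": -1,"dx": 0,"dy": 0,"dz": 0.006,"roll": 0},{"hand": -1,"dx": 0,"dy": 0,"dz": 0.004,"roll": 0},{"hand": -1,"dx": 0,"dy": 0,"dz": 0,"roll": 0},{"hand": -1,"dx": 0,"dy": 0,"dz": 0,"roll": 0}])

```text
clock: 4.55
position: [0.5833, 0.0073, 0.154]
orientation: [-2.508, -1.892, 0.0]
force: [1.6, -0.6, -1.2]
finger_gap: 0.0133
```

>>> drive_tool(increments=[{"hand": -1,"dx": 0,"dy": 0,"dz": 0.004,"roll": 0},{"hand": -1,"dx": 0,"dy": 0,"dz": 0,"roll": 0},{"hand": -1,"dx": 0,"dy": 0,"dz": 0,"roll": 0}])

```text
clock: 4.85
position: [0.5834, 0.0073, 0.1535]
orientation: [2.508, 1.892, 0.0]
force: [-0.2, -0.3, 2.6]
finger_gap: 0.0135
```

>>> drive_tool(increments=[{"hand": -1,"dx": 0,"dy": 0,"dz": 0.004,"roll": 0},{"hand": -1,"dx": 0,"dy": 0,"dz": 0,"roll": 0},{"hand": -1,"dx": 0,"dy": 0,"dz": 0,"roll": 0}])

```text
clock: 5.15
position: [0.5834, 0.0073, 0.1525]
orientation: [2.508, 1.892, 0.0]
force: [-1.3, -0.1, 3.5]
finger_gap: 0.0133
```

>>> drive_tool(increments=[{"hand": -1,"dx": 0,"dy": 0,"dz": 0.003,"roll": 0.03},{"hand": -1,"dx": 0,"dy": 0,"dz": 0,"roll": 0},{"hand": -1,"dx": 0,"dy": 0,"dz": 0,"roll": 0}])

```text
clock: 5.45
position: [0.5835, 0.0074, 0.1518]
orientation: [2.551, 1.833, 0.001]
force: [-0.5, 0.8, 4.8]
finger_gap: 0.0134
```

>>> drive_tool(increments=[{"hand": -1,"dx": 0,"dy": 0,"dz": 0,"roll": 0.03},{"hand": -1,"dx": 0,"dy": 0,"dz": 0,"roll": 0},{"hand": -1,"dx": 0,"dy": 0,"dz": 0,"roll": 0}])

```text
clock: 5.75
position: [0.5835, 0.0075, 0.1518]
orientation: [-2.593, -1.773, -0.001]
force: [-0.3, 1.0, 4.3]
finger_gap: 0.0136
```

>>> drive_tool(increments=[{"hand": -1,"dx": 0,"dy": 0,"dz": 0,"roll": -0.045},{"hand": -1,"dx": 0,"dy": 0,"dz": 0,"roll": -0.045},{"hand": -1,"dx": 0,"dy": 0,"dz": 0,"roll": 0}])

```text
clock: 6.05
position: [0.5834, 0.0072, 0.1517]
orientation: [2.46, 1.953, 0.0]
force: [-0.5, 0.1, 5.2]
finger_gap: 0.0134
```

>>> drive_tool(increments=[{"hand": -1,"dx": 0,"dy": 0,"dz": 0,"roll": -0.03},{"hand": -1,"dx": 0,"dy": 0,"dz": 0,"roll": 0},{"hand": -1,"dx": 0,"dy": 0,"dz": 0,"roll": 0}])

```text
clock: 6.35
position: [0.5834, 0.0071, 0.1517]
orientation: [2.415, 2.009, -0.0]
force: [-1.8, -0.3, 4.8]
finger_gap: 0.0133
```

>>> drive_tool(increments=[{"hand": -1,"dx": 0,"dy": 0,"dz": 0,"roll": -0.04},{"hand": -1,"dx": 0,"dy": 0,"dz": 0,"roll": 0},{"hand": -1,"dx": 0,"dy": 0,"dz": 0,"roll": 0}])

```text
clock: 6.65
position: [0.5834, 0.007, 0.1517]
orientation: [2.35, 2.084, -0.001]
force: [-1.3, -0.2, 5.4]
finger_gap: 0.0133
```

>>> drive_tool(increments=[{"hand": -1,"dx": 0,"dy": 0,"dz": 0,"roll": -0.04},{"hand": -1,"dx": 0,"dy": 0,"dz": 0,"roll": 0},{"hand": -1,"dx": 0,"dy": 0,"dz": 0,"roll": 0}])

```text
clock: 6.95
position: [0.5833, 0.0069, 0.1517]
orientation: [2.284, 2.156, -0.001]
force: [-0.8, -1.2, 5.3]
finger_gap: 0.0136
```

>>> drive_tool(increments=[{"hand": -1,"dx": 0,"dy": 0,"dz": 0,"roll": 0.06},{"hand": -1,"dx": 0,"dy": 0,"dz": 0,"roll": 0.06},{"hand": -1,"dx": 0,"dy": 0,"dz": 0,"roll": 0.06},{"hand": -1,"dx": 0,"dy": 0,"dz": 0,"roll": 0.06},{"hand": -1,"dx": 0,"dy": 0,"dz": 0,"roll": 0},{"hand": -1,"dx": 0,"dy": 0,"dz": 0,"roll": 0}])

```text
clock: 7.55
position: [0.5835, 0.0076, 0.1517]
orientation: [-2.647, -1.692, -0.001]
force: [-0.5, 1.5, 5.9]
finger_gap: 0.0136
```

>>> drive_tool(increments=[{"hand": -1,"dx": 0,"dy": 0,"dz": 0,"roll": 0.04},{"hand": -1,"dx": 0,"dy": 0,"dz": 0,"roll": 0},{"hand": -1,"dx": 0,"dy": 0,"dz": 0,"roll": 0}])

```text
clock: 7.85
position: [0.5836, 0.0077, 0.1517]
orientation: [-2.698, -1.608, -0.001]
force: [-0.3, 1.8, 5.1]
finger_gap: 0.0131
```

>>> drive_tool(increments=[{"hand": -1,"dx": 0,"dy": 0,"dz": 0,"roll": 0.04},{"hand": -1,"dx": 0,"dy": 0,"dz": 0,"roll": 0},{"hand": -1,"dx": 0,"dy": 0,"dz": 0,"roll": 0}])

```text
clock: 8.15
position: [0.5836, 0.0078, 0.1517]
orientation: [-2.747, -1.523, -0.002]
force: [-0.2, 2.6, 4.8]
finger_gap: 0.0134
```

>>> drive_tool(increments=[{"hand": -1,"dx": 0,"dy": 0,"dz": 0,"roll": 0.04},{"hand": -1,"dx": 0,"dy": 0,"dz": 0,"roll": 0},{"hand": -1,"dx": 0,"dy": 0,"dz": 0,"roll": 0}])

```text
clock: 8.45
position: [0.5837, 0.0078, 0.1517]
orientation: [-2.794, -1.436, -0.002]
force: [1.2, 3.0, 4.9]
finger_gap: 0.0136
```

>>> drive_tool(increments=[{"hand": -1,"dx": 0,"dy": 0,"dz": 0,"roll": 0.04},{"hand": -1,"dx": 0,"dy": 0,"dz": 0,"roll": 0},{"hand": -1,"dx": 0,"dy": 0,"dz": 0,"roll": 0}])

```text
clock: 8.75
position: [0.5837, 0.0078, 0.1517]
orientation: [-2.837, -1.347, -0.002]
force: [1.6, 4.1, 4.8]
finger_gap: 0.0134
```

>>> drive_tool(increments=[{"hand": -1,"dx": 0,"dy": 0,"dz": 0,"roll": 0.04},{"hand": -1,"dx": 0,"dy": 0,"dz": 0,"roll": 0},{"hand": -1,"dx": 0,"dy": 0,"dz": 0,"roll": 0}])

```text
clock: 9.05
position: [0.5837, 0.0079, 0.1512]
orientation: [-2.878, -1.257, -0.002]
force: [2.7, 4.6, 1.6]
finger_gap: 0.0135
```

The force dropped from 4.8 to 1.6 N and z fell: the teeth have entered. Easing down.

>>> drive_tool(increments=[{"hand": -1,"dx": 0.002,"dy": 0,"dz": 0,"roll": 0.015},{"hand": -1,"dx": 0,"dy": 0,"dz": 0.004,"roll": 0},{"hand": -1,"dx": 0,"dy": 0,"dz": 0,"roll": 0},{"hand": -1,"dx": 0,"dy": 0,"dz": 0,"roll": 0}])

```text
clock: 9.45
position: [0.5837, 0.008, 0.15]
orientation: [-2.893, -1.222, -0.0]
force: [3.1, 5.0, -0.3]
finger_gap: 0.0134
```

>>> drive_tool(increments=[{"hand": -1,"dx": 0,"dy": 0,"dz": 0.004,"roll": 0},{"hand": -1,"dx": 0,"dy": 0,"dz": 0,"roll": 0},{"hand": -1,"dx": 0,"dy": 0,"dz": 0,"roll": 0}])

```text
clock: 9.75
position: [0.5837, 0.008, 0.149]
orientation: [-2.893, -1.222, -0.0]
force: [2.3, 4.4, 0.0]
finger_gap: 0.0135
```

>>> drive_tool(increments=[{"hand": -1,"dx": 0.003,"dy": 0,"dz": 0.004,"roll": 0},{"hand": -1,"dx": 0,"dy": 0,"dz": 0,"roll": 0},{"hand": -1,"dx": 0,"dy": 0,"dz": 0.004,"roll": 0},{"hand": -1,"dx": 0,"dy": 0,"dz": 0,"roll": 0},{"hand": -1,"dx": 0,"dy": 0,"dz": 0,"roll": 0}])

```text
clock: 10.25
position: [0.5839, 0.0082, 0.1472]
orientation: [-2.895, -1.22, 0.001]
force: [1.8, 2.9, -1.2]
finger_gap: 0.0135
```

>>> drive_tool(increments=[{"hand": -1,"dx": 0,"dy": 0,"dz": 0.004,"roll": 0},{"hand": -1,"dx": 0,"dy": 0,"dz": 0,"roll": 0},{"hand": -1,"dx": 0,"dy": 0,"dz": 0,"roll": 0}])

```text
clock: 10.55
position: [0.5839, 0.0082, 0.1464]
orientation: [-2.895, -1.22, 0.001]
force: [1.8, 3.0, -0.7]
finger_gap: 0.0135
```

```bash
python3 - <<'E'
from h import *
s,R=RT();print(s['clock'],s['position'],s['force'],s['wrist_torque'],s['q'],np.arctan2(R[1,0],R[0,0]))
im=r.read_camera('scene');cv2.imwrite('pics/s5.png',cv2.resize(im[150:280,240:370],None,fx=4,fy=4,interpolation=cv2.INTER_CUBIC))
im=r.read_camera('wrist');cv2.imwrite('pics/w5.png',im)
E
```

```text
10.55 [0.58393662 0.00817237 0.14637968] [ 1.83629751  2.99611847 -0.69488453] [ 0.72379588 -0.36482013  0.01939457] [-1.12282250e-01  4.55762485e-01 -2.24989142e-01  8.90519962e-01
 -1.68155967e-04  6.60689378e-01] 0.7978247961178984
```

View pics/s5.png

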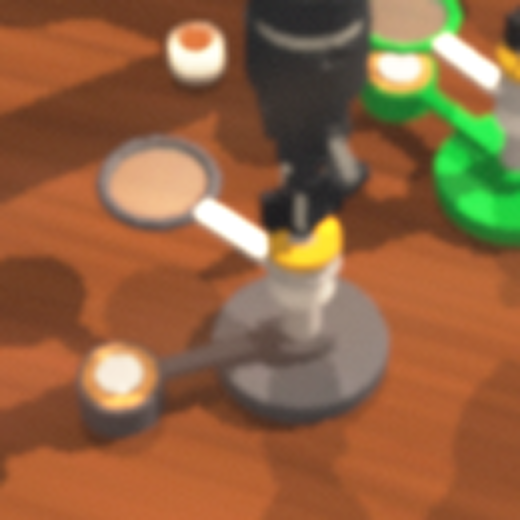

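View pics/w5.png

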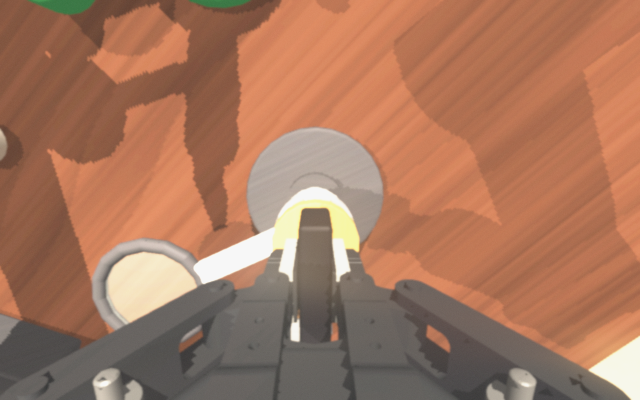

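>>> drive_tool(increments=[{"hand": -1,"dx": 0,"dy": 0,"dz": 0.003,"roll": 0},{"hand": -1,"dx": 0,"dy": 0,"dz": 0,"roll": 0},{"hand": -1,"dx": 0,"dy": 0,"dz": 0,"roll": 0}])

```text
clock: 10.95
position: [0.584, 0.0082, 0.1459]
orientation: [2.895, 1.22, -0.0]
force: [-1.0, 2.7, 2.9]
finger_gap: 0.0134
```

>>> drive_tool(increments=[{"hand": -1,"dx": 0,"dy": 0,"dz": 0.002,"roll": 0},{"hand": -1,"dx": 0,"dy": 0,"dz": 0,"roll": 0},{"hand": -1,"dx": 0,"dy": 0,"dz": 0,"roll": 0}])

```text
clock: 11.25
position: [0.5841, 0.0082, 0.1454]
orientation: [2.895, 1.22, -0.0]
force: [0.4, 2.3, 3.0]
finger_gap: 0.0136
```

>>> drive_tool(increments=[{"hand": -1,"dx": 0,"dy": 0,"dz": 0.002,"roll": 0},{"hand": -1,"dx": 0,"dy": 0,"dz": 0,"roll": 0},{"hand": -1,"dx": 0,"dy": 0,"dz": 0,"roll": 0}])

```text
clock: 11.55
position: [0.5841, 0.0082, 0.1449]
orientation: [2.895, 1.22, -0.0]
force: [-0.9, 3.8, 4.7]
finger_gap: 0.0134
```

Height (0.145) and the spring-like force rise right at the expected 14 mm both say it is home. Now turning counter-clockwise (roll negative) most of the way.

>>> drive_tool(increments=[{"hand": -1,"dx": 0,"dy": 0,"dz": 0,"roll": -0.03},{"hand": -1,"dx": 0,"dy": 0,"dz": 0,"roll": -0.03},{"hand": -1,"dx": 0,"dy": 0,"dz": 0,"roll": -0.03},{"hand": -1,"dx": 0,"dy": 0,"dz": 0,"roll": -0.03},{"hand": -1,"dx": 0,"dy": 0,"dz": 0,"roll": -0.03},{"hand": -1,"dx": 0,"dy": 0,"dz": 0,"roll": -0.03},{"hand": -1,"dx": 0,"dy": 0,"dz": 0,"roll": 0}], newtons=40)

```text
clock: 12.25
position: [0.5838, 0.0078, 0.1447]
orientation: [2.694, 1.615, -0.002]
force: [-2.0, 1.5, 3.6]
finger_gap: 0.0135
```

```bash
python3 - <<'E'
from h import *
s,R=RT();print(s['clock'],s['position'],s['force'],s['wrist_torque'],np.arctan2(R[1,0],R[0,0]))
im=r.read_camera('top');cv2.imwrite('pics/t6.png',cv2.resize(im[150:240,280:400],None,fx=6,fy=6,interpolation=cv2.INTER_CUBIC))
E
```

```text
12.25 [0.58376113 0.00779406 0.14471847] [-2.00562973  1.47492     3.63225023] [ 0.32647845  0.37364407 -0.07256919] 1.080095627898614
```

View pics/t6.png

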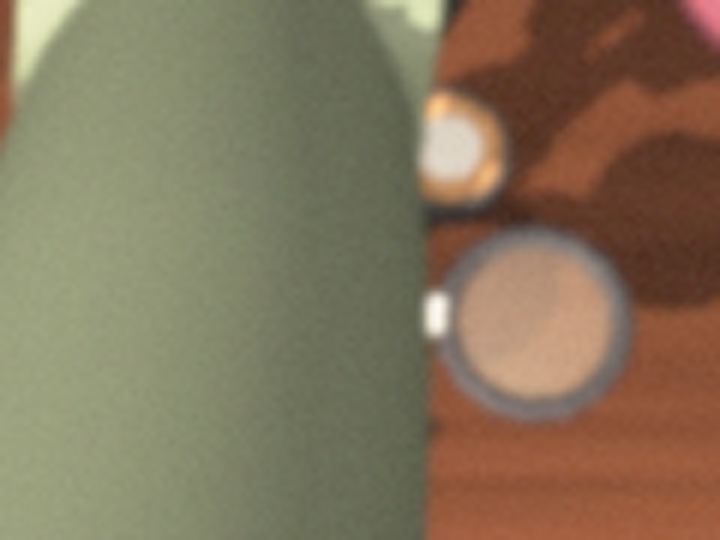

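The lens now follows the knob; its centre is at crop (535,322). Computing its angle.

```bash
python3 - <<'E'
from h import *
ax=np.array([.5842,.0077])
for n,u,z in(('lens0',(522,392),.087),('lens',(535,322),.087),('coin',(448,147),.035)):
  p=ray('top',*c2p(*u),z)[:2]-ax;print(n,np.hypot(*p),np.arctan2(p[1],p[0]))
E
```

```text
lens0 0.12887958392558013 -1.8828073790154396
lens 0.12948980662394052 -1.6362063244214866
coin 0.130251638582978 -0.8523275113472507
```

>>> drive_tool(increments=[{"hand": -1,"dx": 0,"dy": 0,"dz": 0,"roll": -0.035},{"hand": -1,"dx": 0,"dy": 0,"dz": 0,"roll": -0.035},{"hand": -1,"dx": 0,"dy": 0,"dz": 0,"roll": -0.035},{"hand": -1,"dx": 0,"dy": 0,"dz": 0,"roll": -0.035},{"hand": -1,"dx": 0,"dy": 0,"dz": 0,"roll": -0.035},{"hand": -1,"dx": 0,"dy": 0,"dz": 0,"roll": -0.035},{"hand": -1,"dx": 0,"dy": 0,"dz": 0,"roll": -0.035},{"hand": -1,"dx": 0,"dy": 0,"dz": 0,"roll": -0.035},{"hand": -1,"dx": 0,"dy": 0,"dz": 0,"roll": -0.035},{"hand": -1,"dx": 0,"dy": 0,"dz": 0,"roll": -0.035},{"hand": -1,"dx": 0,"dy": 0,"dz": 0,"roll": -0.035},{"hand": -1,"dx": 0,"dy": 0,"dz": 0,"roll": -0.035},{"hand": -1,"dx": 0,"dy": 0,"dz": 0,"roll": -0.035},{"hand": -1,"dx": 0,"dy": 0,"dz": 0,"roll": 0}])

```text
clock: 13.7
position: [0.5836, 0.0064, 0.1447]
orientation: [1.96, 2.453, -0.006]
force: [-2.9, -5.3, 4.0]
finger_gap: 0.0137
```

```bash
python3 - <<'E'
from h import *
s,R=RT();print(s['clock'],s['position'],s['force'],s['wrist_torque'],np.arctan2(R[1,0],R[0,0]))
im=r.read_camera('top');a=cv2.resize(im[150:240,280:400],None,fx=6,fy=6,interpolation=cv2.INTER_CUBIC)
im=r.read_camera('scene');b=cv2.resize(im[170:270,250:350],None,fx=6,fy=6,interpolation=cv2.INTER_CUBIC)
cv2.imwrite('pics/t7.png',a);cv2.imwrite('pics/s7.png',b);cv2.imwrite('pics/w7.png',r.read_camera('wrist'))
E
```

```text
13.7 [0.58361264 0.00641965 0.14470153] [-2.93749941 -5.28704808  3.99521706] [-0.7808212   0.59753942 -0.0135627 ] 1.7931513612659606
```

View pics/t7.png

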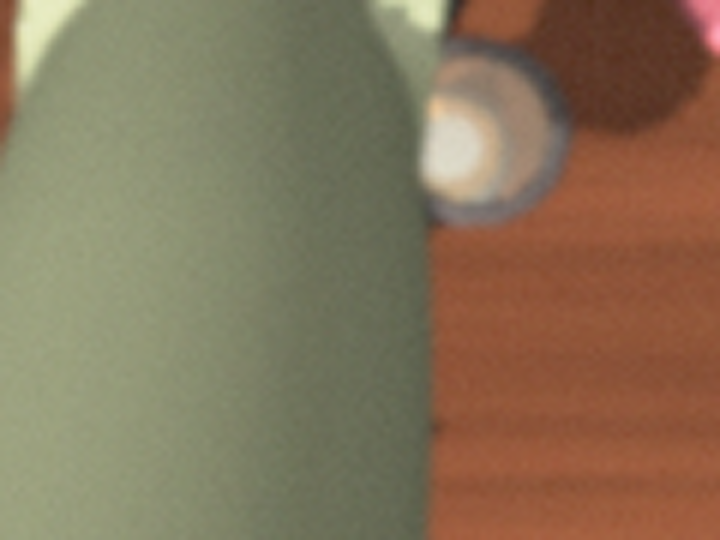

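View pics/s7.png

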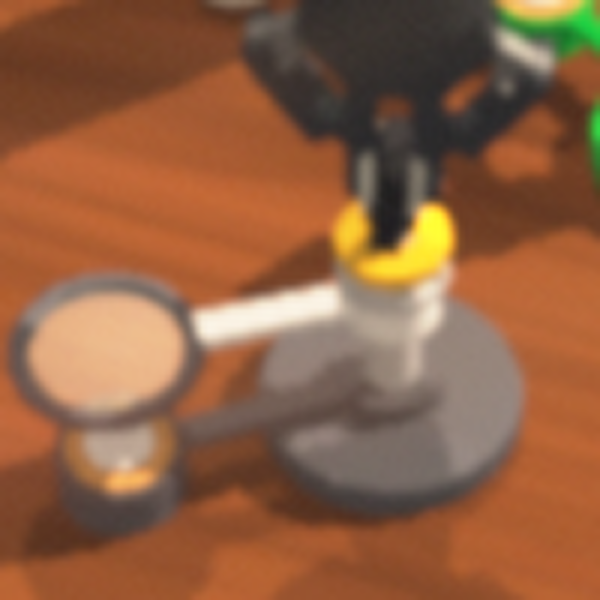

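View pics/w7.png

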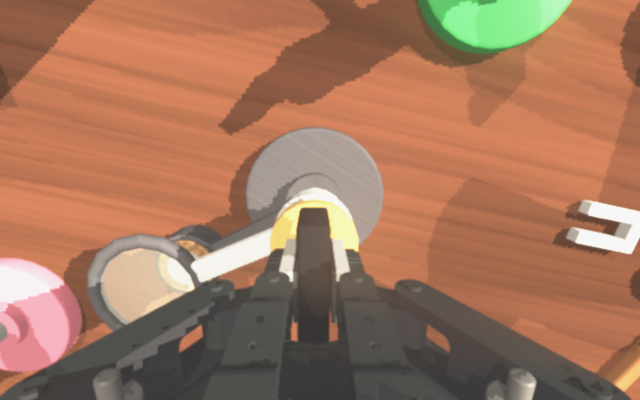

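```bash
python3 - <<'E'
from h import *
ax=np.array([.5842,.0077])
f=lambda p:(p.round(4),np.hypot(*(p[:2]-ax)),np.arctan2(*(p[:2]-ax)[::-1]))
print('top lens',f(ray('top',*c2p(474,133),.087)),'coin',f(ray('top',*c2p(448,147),.035)))
print('scene lens0',f(ray('scene',*s2p(178,153),.087)),'lens',f(ray('scene',*s2p(107,350),.087)),'coin',f(ray('scene',*s2p(118,440),.035)))
E
```

```text
top lens (array([ 0.6617, -0.0968,  0.087 ]), np.float64(0.13011504340581836), np.float64(-0.9327212387830587)) coin (array([ 0.6699, -0.0904,  0.035 ]), np.float64(0.130251638582978), np.float64(-0.8523275113472507))
scene lens0 (array([ 0.5446, -0.1161,  0.087 ]), np.float64(0.130016557651649), np.float64(-1.8802942947808106)) lens (array([ 0.6641, -0.0981,  0.087 ]), np.float64(0.13258366594387214), np.float64(-0.9239847379730046)) coin (array([ 0.6726, -0.0926,  0.035 ]), np.float64(0.13375451164115562), np.float64(-0.8482848318019682))
```

>>> drive_tool(increments=[{"hand": -1,"dx": -0.002,"dy": -0.002,"dz": 0,"roll": -0.02},{"hand": -1,"dx": 0,"dy": 0,"dz": 0,"roll": -0.02},{"hand": -1,"dx": 0,"dy": 0,"dz": 0,"roll": -0.01},{"hand": -1,"dx": 0,"dy": 0,"dz": 0,"roll": 0},{"hand": -1,"dx": 0,"dy": 0,"dz": 0,"roll": 0}])

```text
clock: 14.35
position: [0.5836, 0.0062, 0.1448]
orientation: [1.863, 2.528, -0.004]
force: [-2.9, -3.8, 3.4]
finger_gap: 0.0134
```

```bash
python3 - <<'E'
from h import *
s,R=RT();print(s['clock'],s['position'],s['force'],s['wrist_torque'],np.arctan2(R[1,0],R[0,0]))
im=r.read_camera('top');a=cv2.resize(im[150:240,280:400],None,fx=6,fy=6,interpolation=cv2.INTER_CUBIC)
im=r.read_camera('scene');b=cv2.resize(im[170:270,250:350],None,fx=6,fy=6,interpolation=cv2.INTER_CUBIC)
cv2.imwrite('pics/t8.png',a);cv2.imwrite('pics/s8.png',b)
E
```

```text
14.35 [0.58362201 0.00624667 0.14477538] [-2.85077343 -3.78228668  3.3771766 ] [-0.91948254  0.48940152 -0.06067344] 1.8714405829018133
```

View pics/t8.png

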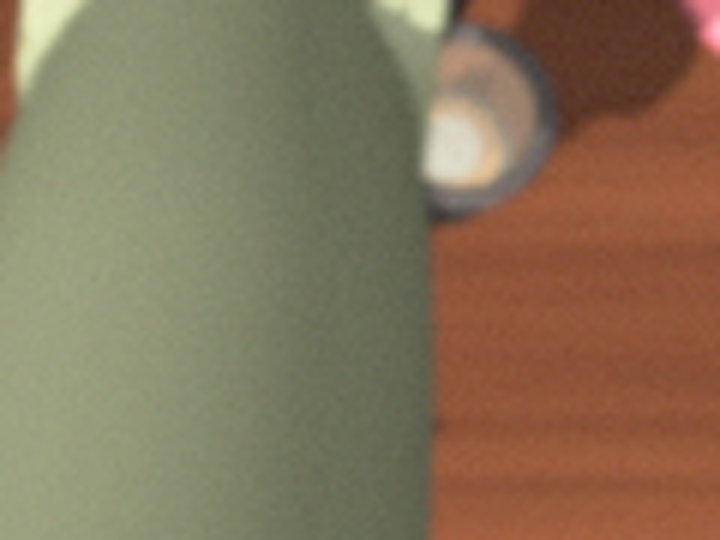

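View pics/s8.png

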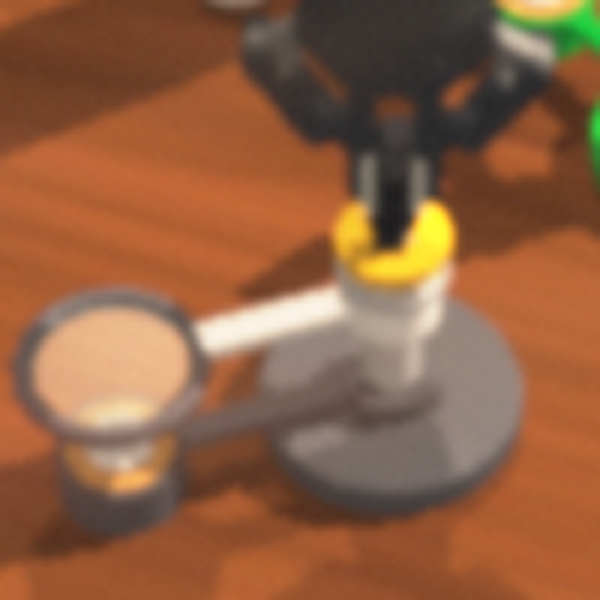

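```bash
python3 - <<'E'
from h import *
ax=np.array([.5842,.0077])
f=lambda p:(p.round(4),np.hypot(*(p[:2]-ax)),np.arctan2(*(p[:2]-ax)[::-1]))
print('top lens',f(ray('top',*c2p(461,122),.087)))
print('scene lens',f(ray('scene',*s2p(111.5,365.5),.087)))
for n,i in(('top',c2p),('scene',s2p)):
  for a in(-.90,-.85,-.80):
    p=proj(n,np.array([*(ax+.13*np.array([np.cos(a),np.sin(a)])),.087])); o=np.array([280,150]) if n=='top' else np.array([250,170]); print(n,a,(p-o)*6+2.5)
E
```

```text
top lens (array([ 0.6668, -0.0911,  0.087 ]), np.float64(0.12880801840569106), np.float64(-0.8746491418084315))
scene lens (array([ 0.6713, -0.0927,  0.087 ]), np.float64(0.13290764997607316), np.float64(-0.8559806608466419))
top -0.9 [467.8100938  125.86062778]
top -0.85 [458.21674752 115.10608291]
top -0.8 [448.10557194 104.83406677]
scene -0.9 [114.42501096 354.02956768]
scene -0.85 [118.42545384 365.017869  ]
scene -0.8 [123.1696892 375.875785 ]
```

>>> drive_tool(increments=[{"hand": -1,"dx": -0.002,"dy": -0.003,"dz": 0,"roll": -0.006},{"hand": -1,"dx": 0,"dy": 0,"dz": 0,"roll": 0},{"hand": -1,"dx": 0,"dy": 0,"dz": 0,"roll": 0}])

```text
clock: 14.75
position: [0.5835, 0.0062, 0.1449]
orientation: [1.849, 2.538, -0.002]
force: [-0.7, -4.9, 3.1]
finger_gap: 0.0135
```

>>> drive_tool(increments=[{"hand": 1,"dx": 0,"dy": 0,"dz": 0,"roll": 0},{"hand": 1,"dx": 0,"dy": 0,"dz": 0,"roll": 0},{"hand": 1,"dx": 0,"dy": 0,"dz": 0,"roll": 0},{"hand": 1,"dx": 0,"dy": 0,"dz": 0,"roll": 0},{"hand": 1,"dx": 0,"dy": 0,"dz": 0,"roll": 0},{"hand": 1,"dx": 0,"dy": 0,"dz": 0,"roll": 0},{"hand": 1,"dx": 0,"dy": 0,"dz": 0,"roll": 0},{"hand": 1,"dx": 0,"dy": 0,"dz": 0,"roll": 0}])

```text
clock: 15.55
position: [0.5832, 0.007, 0.1448]
orientation: [-1.849, -2.54, -0.0]
force: [0.3, -0.0, -0.3]
finger_gap: 0.0855
```

```bash
python3 - <<'E'
from h import *
s,R=RT();print(s['clock'],s['position'],s['force'],s['wrist_torque'],s['finger_gap'],R.round(3))
cv2.imwrite('pics/w9.png',r.read_camera('wrist'))
E
```

```text
15.55 [0.58322412 0.00696446 0.14479729] [ 0.34501676 -0.01119513 -0.28219617] [ 0.01622409  0.0012029  -0.02496949] 0.08553649126047114 [[-0.307  0.952  0.   ]
 [ 0.952  0.307  0.   ]
 [ 0.     0.    -1.   ]]
```

View pics/w9.png

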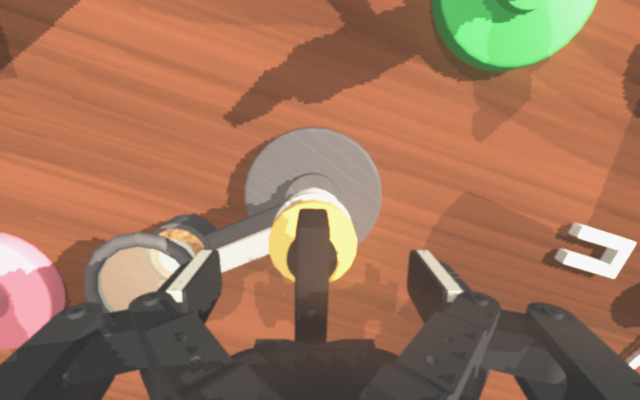

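Released cleanly; the bar at (313,275) stands free between the open fingers. Lifting clear and aside to measure.

>>> drive_tool(increments=[{"hand": 1,"dx": 0,"dy": 0,"dz": -0.1,"roll": 0},{"hand": 1,"dx": 0,"dy": 0,"dz": -0.18,"roll": 0},{"hand": 1,"dx": 0,"dy": 0,"dz": -0.18,"roll": 0},{"hand": 1,"dx": 0,"dy": 0,"dz": -0.18,"roll": 0},{"hand": 1,"dx": 0,"dy": 0,"dz": -0.08,"roll": 0},{"hand": 1,"dx": 0.18,"dy": 0,"dz": 0,"roll": 0},{"hand": 1,"dx": 0.18,"dy": 0,"dz": 0,"roll": 0},{"hand": 1,"dx": 0.18,"dy": 0,"dz": 0,"roll": 0},{"hand": 1,"dx": 0.18,"dy": 0,"dz": 0,"roll": 0},{"hand": 1,"dx": 0.18,"dy": 0,"dz": 0,"roll": 0},{"hand": 1,"dx": 0.18,"dy": 0,"dz": 0,"roll": 0},{"hand": 1,"dx": 0,"dy": 0,"dz": 0,"roll": 0}])

```text
clock: 16.8
position: [0.4981, 0.2684, 0.3248]
orientation: [-1.839, -2.545, -0.002]
force: [0.3, -0.0, 0.5]
finger_gap: 0.0852
```

```bash
python3 - <<'E'
from h import *
s,R=RT();print(s['clock'],s['position'],R.round(3))
im=r.read_camera('top');cv2.imwrite('pics/tA.png',im);a=cv2.resize(im[150:240,280:400],None,fx=6,fy=6,interpolation=cv2.INTER_CUBIC)
im=r.read_camera('scene');cv2.imwrite('pics/sA.png',im);b=cv2.resize(im[170:270,250:350],None,fx=6,fy=6,interpolation=cv2.INTER_CUBIC)
cv2.imwrite('pics/tAc.png',a);cv2.imwrite('pics/sAc.png',b)
E
```

```text
16.8 [0.49810079 0.26835613 0.32483581] [[-0.314  0.949 -0.001]
 [ 0.949  0.314  0.002]
 [ 0.002  0.    -1.   ]]
```

View pics/tAc.png

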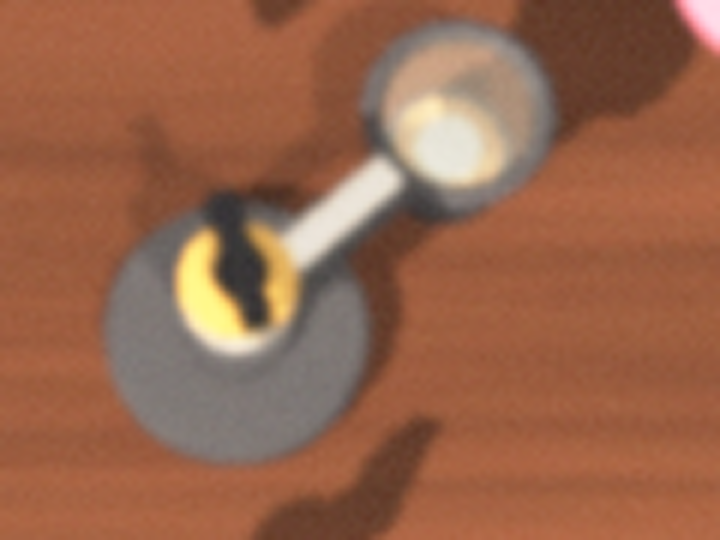

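View pics/sAc.png

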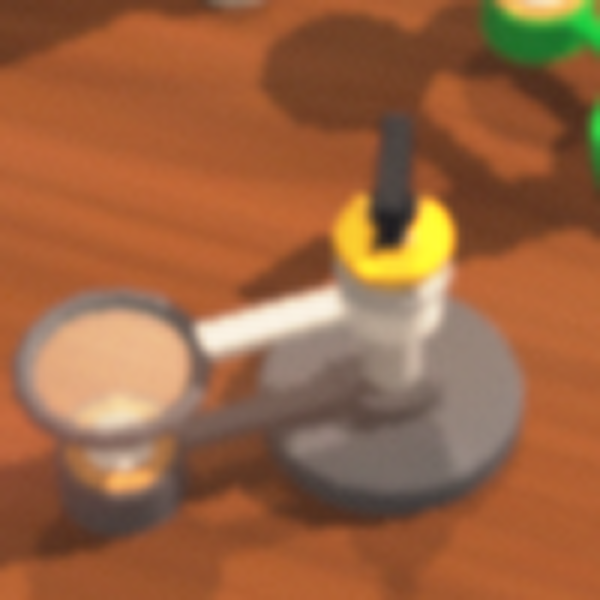

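View pics/sA.png

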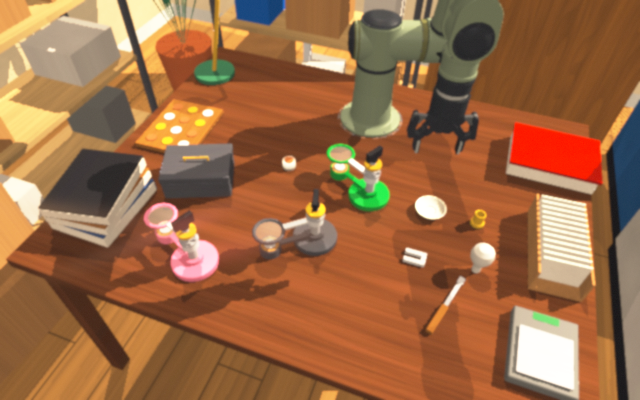

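```bash
python3 - <<'E'
from h import *
ax=np.array([.5842,.0077])
f=lambda p:(p.round(4),np.arctan2(*(p[:2]-ax)[::-1]))
print(f(ray('top',*c2p(458.5,116.5),.087)),f(ray('scene',*s2p(112,368.5),.087)))
for n in('top','scene'):
  for k in('0','A'):
    im=cv2.imread(f'pics/{n}{k}.png') if k=='0' else cv2.imread(f'pics/{n[0]}A.png')
    x0,y0=(280,150) if n=='top' else (290,180)
    c=cv2.resize(im[y0:y0+90,x0:x0+50],None,fx=6,fy=6,interpolation=cv2.INTER_CUBIC)
    h=cv2.cvtColor(c,cv2.COLOR_BGR2HSV);m=cv2.inRange(h,(18,130,140),(35,255,255))
    cn=max(cv2.findContours(m,0,2)[0],key=cv2.contourArea);hl=cv2.convexHull(cn);print(n,k,cv2.boundingRect(hl),cv2.fitEllipse(hl))
  for z in(.145,.131): print(n,z,proj(n,np.array([*ax,z]))*6)
s,R=RT();print(s['clock'],s['finger_gap'])
E
```

```text
(array([ 0.6694, -0.0901,  0.087 ]), np.float64(-0.8543178492925215)) (array([ 0.6728, -0.0918,  0.087 ]), np.float64(-0.8433785468079514))
top 0 (237, 226, 63, 101) ((257.2436828613281, 276.9620056152344), (79.30789184570312, 102.20111846923828), 24.273271560668945)
top A (249, 228, 51, 92) ((272.0307922363281, 274.33062744140625), (42.98341369628906, 98.01543426513672), 156.9795379638672)
top 0.145 [1918.88830435 1171.68340975]
top 0.131 [1918.51930313 1179.02886514]
scene 0 (97, 124, 116, 83) ((154.2340850830078, 160.99290466308594), (91.76722717285156, 115.0831069946289), 85.45726013183594)
scene A (94, 138, 120, 92) ((154.43057250976562, 178.46751403808594), (99.01582336425781, 120.64933776855469), 86.11602020263672)
scene 0.145 [1895.70055369 1216.54848368]
scene 0.131 [1895.37176486 1238.04398261]
16.9 0.08568134531466344
```

```bash
python3 - <<'E'
from station import r
r.close_job()
E
```

```text
the job is handed in; nothing more can be done
```

I meshed the knob of the dark steel magnifier, swung the lens over the coin with it, let go, and handed the job in at about 17 s of the 54 s allowed. No verdict is reported back.

**Meshing:** I lowered the knob onto the teeth under a light spring load, about 5 N, and rocked it both ways. The teeth dropped in after about 0.47 rad of clockwise turn, when the push fell to 1.6 N. I then eased it down to the stop: the gripper went down 15 mm, which is the 14 mm of travel plus about 1 mm of spring give.

**Swing:** Turning the knob counter-clockwise brought the lens to −0.854 rad in the top view and −0.843 rad in the scene view, against −0.852 and −0.848 rad for the coin. That is within about 0.6 mm of centre by either view, though the camera calibration is only good to about 2 mm.

**Other checks:**
- **Knob height after release:** the brass ring sits lower in the scene view by 17 to 23 enlarged pixels, against 21.5 expected for fully home. That agrees but is coarse. In the top view the knob bar hides too much of the ring to judge, so the finding that it is home rests mainly on the depth and force readings.
- **Forces:** the reading at the end of each move never exceeded about 6 N in any one direction. The side force reached about 6 N while turning.
- **Surroundings:** in the last scene picture nothing else appears moved, and the gripper stood clear of everything.
- **Refused move:** one early move command was rejected for missing fields and moved nothing.

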